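Seal the sample box

TASK

Close up the blue sample box: first press its lid down until it is fully home, flush with the rim, then snap the four spring-loaded clips down over the rim so that each one catches and stays shut. Start with the clip nearest the round vent plug, next do the clip diagonally opposite it, then the remaining two in either order. Use a firm but gentle touch, always under 20 N, and leave the bottles and the tube rack where they stand.

Things in the scene. Friction and masses are not known exactly. Their poses are not given: they have to be found in the camera images.
- box: Blue plastic box fixed to the bench, 190 x 134 mm, rim 79 mm above the bench; any yaw. Origin: centre of its underside; x along its long side, z up. White inset lid with a vent plug (18 mm wide, 12 mm high) at box x +80, y +36 mm. Four grey clips hinged on the lid: clip_a (x>0, y>0) is nearest the plug, clip_b (x<0, y>0), clip_c (x<0, y<0) opposite clip_a, clip_d (x>0, y<0). Never exceed 20 N on any of it.
- lid (a joint): Height of the lid above its home position, m: 0 is fully home with its top flush with the rim; it starts 4 to 8 mm proud. It slides down stiffly (about 6 N pressed at its centre) and stays where it is left, with a hard stop at 0; the panel pressed gives a little (10 N/mm).
- lid_center (a point): Centre of the lid's top face: the place to press. Clear space about 75 mm wide between the standing clips.
- clip_a (a joint): Clip angle, rad: 0 folded flat outwards over the rim, 1.57 upright. A spring holds it open at 1.2 to 1.8. To close, push its inner face outwards, then down: about 1 N, then up to 9 to 12 N over the tip as its turned-down nose rides over a sprung roller on the rim's catch block; then it gives way and drops 3 to 5 mm on to a firm pad. If not caught it springs up.
- clip_b (a joint): The same for clip_b. The four catch blocks are height-adjustable: each clip catches and bottoms 0 to 16 mm above the height for angle 0, differently for each and not reported: feel for it. Snapped, a clip stays between -0.02 and 0.48 rad.
- clip_c (a joint): The same for clip_c.
- clip_d (a joint): The same for clip_d.
- clip_a_hinge (a point): Middle of clip_a's hinge axis, which runs along box x, at box (+55, +40) mm, 3 mm above the lid's top. The flap is a plate 30 mm wide (along x), 44 mm long from the hinge, 4 mm thick; closing swings it outwards (+y of the box for clips a and b, -y for c and d).
- clip_a_tip (a point): Pressing point of clip_a: on the flap's inner face (its upper face when closed), 34 mm from the hinge axis, right over the nose. At angle 0 and lid home it is 84 mm above the bench, 74 mm from the box's middle line.
- clip_b_hinge (a point): The same for clip_b, at box (-55, +40) mm.
- clip_b_tip (a point): The same for clip_b.
- clip_c_hinge (a point): The same for clip_c, at box (-55, -40) mm.
- clip_c_tip (a point): The same for clip_c.
- clip_d_hinge (a point): The same for clip_d, at box (+55, -40) mm.
- clip_d_tip (a point): The same for clip_d.
- bottle_small: Bystander: white reagent bottle, 36 mm diameter, 65 mm tall, origin under its centre. Leave alone.
- bottle_large: Bystander: white reagent bottle, 64 mm diameter, 115 mm tall, origin under its centre. Leave alone.
- tube_rack: Bystander: low purple tube rack, 85 x 210 x 30 mm with tubes to 45 mm, origin under its centre. Leave alone.

How it is judged:
On the way, in this order (a step that is already met when the one before it is completed fails the run):
1. the lid is pressed home with all four clips still open (value of joint lid below 0.0015 m and value of joint each of clip_a, clip_b, clip_c, clip_d above 0.8 rad), for 0.2 s.
2. the clip nearest the vent plug is down, the other three open (value of joint clip_a below 0.54 rad and value of joint each of clip_b, clip_c, clip_d above 0.8 rad), for 0.2 s.
3. the diagonally opposite clip is down too, the remaining two open (value of joint each of clip_a, clip_c below 0.54 rad and value of joint each of clip_b, clip_d above 0.8 rad), for 0.2 s.
At the end, for the whole second after the job is handed in: The lid is within 2 mm of home and all four clips are caught by themselves: every clip angle below 0.54 rad with nothing touching them (value of joint lid below 0.002 m and value of joint each of clip_a, clip_b, clip_c, clip_d below 0.54 rad).
It fails at once if the robot presses on the box, lid or clips with more than 20 N (contact force between any of the fingers, the arm and box above 20 N).
It fails at once if a bottle or the tube rack is disturbed (distance of any of bottle_small, bottle_large, tube_rack from where it was at the start of the episode above 0.02 m).
It also fails if it takes over 64 s, if anything falls off the work surface, if the arm or the gripper's body presses on something with over 40 N, if the wrist force passes 120 N, or if a joint passes its speed limit or range.

ROBOT

A 7-joint arm with a two-finger parallel gripper is mounted at the origin on the work surface. World frame = base frame: x ahead of the robot, y to its left, z up, the work surface at z = 0. Lengths are in m, angles in rad, forces in N, time in s.
With the tool pointing down it reaches from about 0.425 to 0.925 m from the base axis. Payload 6.8 kg.
Tool frame: the origin (TCP) lies between the finger pads; the fingertips stand 17 mm ahead of it and the grasp point (between the pads) lies 2 mm behind it; x points along the fingers, y is the direction in which the jaws open and shut, and the axes are right-handed (so a half turn about x gives the same grasp; the last joint's range is limited). The gripper opens to 85 mm and grips with 20 to 120 N. Pads are 22 mm wide; open, the fingers measure 114 mm over their backs; the gripper's body (76 mm by 85 mm) begins 54 mm behind the grasp point. The pads swing forward as they close: fully open they stand 13 mm farther back than shut.
Start: joints at [-1.21, 0.477, 0.022, 1.555, -0.011, 1.109, -0.083], TCP at [0.305, 0.602, 0.248] pointing down, gripper open.
Joint ranges: [-2.96, 2.96], [-0.34, 2.1], [-1.41, 1.46], [0.24, 2.44], [-1.37, 4.51], [0.17, 1.92], [-2.96, 2.96]. Speed limits (rad/s): [2.39, 2.39, 3.14, 3.14, 3.14, 3.14, 3.14].

INTERFACE

Orientations are given as a rotation vector (axis times angle).
In Python, from bench import r gives the robot as it stands. The module is installed in compiled form; this text tells all that it offers.
- The arm moves only by the tool apply_moves, never from a script. Its argument "increments" is text: rows parted by semicolons, each of 7 numbers parted by spaces: the finger opening in mm, from 0 to 85.4, then the shift along the tool's x, y, z normalised to -1 to 1, where 1 is 100 cm, then the turn, a rotation vector about the tool's x, y, z normalised to -1 to 1, where 1 is 0.12 rad. In form: gripper x y z wx wy wz; .... A call has exactly 8 rows; each row shifts and turns the commanded pose from where the row before left it, along the tool's axes as they then stand; what a row does not reach is not made up. A row lasts 1/10 s, in which the tool goes at most 50 mm and 8.59 degrees, less where a joint would pass 70% of its speed; a pose out of reach is approached as far as the arm can. A call with a number of a shift or a turn outside -1 to 1 is refused whole. A call with a gripper value outside its range is refused whole. The fingers move at their own pace and stop on an object; "squeeze" is the grip in N (left out, the last holds). Time passes only in rows, so rows that do not move let the fingers close, or fill a call up. It gives the time, the measured TCP pose, the force and the opening at its end, in the units of the state.
- r.get_obs(): the state, without advancing time (a new reading comes with each control period).
- r.grab_frame(name): name is "scene" or "top" or "wrist"; returns a dict with "color" (384x512x3 uint8, blue, green, red), "fx", "fy", "cx", "cy" (pixels), "origin" and "orientation" of the camera in the world. Camera axes: x right, y up, looking along -z (the intrinsics and any distortion apply to the point x, -y, -z); pixel columns grow to the right and rows downward; lengths in m; the calibration is good to about 2 mm. A picture is of the moment at which its call begins. There is no depth.
- r.hand_in(): hands the job in, once; it reports no verdict.
The state is a dict: "clock": time; "joints": joint angles; "qvel": joint speeds; "tau": joint torques, N m; "tcp_pos": TCP position; "orientation": TCP orientation; "contact_force": force on the tool from outside, world axes, zero at the start; "moment": the same for the moment, N m; "grip_width": finger opening in m.
Only numpy, scipy, OpenCV 4.12 (cv2) and the standard library are available. Lean on these libraries where they do the work, as an engineer would, in place of code of your own. Each camera call takes 0.05 s, during which the arm holds its last target. There are 200 camera calls.

## Working session

There is one attempt and no reset: what is moved stays moved. The work goes in short steps, Python scripts to look and compute and a tool call to move; the robot and the scene stay as the last step left them, time stands still between calls to the robot, and variables do not carry over. Pictures are saved under pics/ and viewed, about 8 in all and at most 12, crops included, and the job is handed in when it is done.

Besides the shell and the picture viewer there is one more tool, called after "Call:" by a JSON object that holds its "fn" and its "kwargs", one argument or row to a line. apply_moves: Moves the arm, as the interface text tells. Scaled input: -1 to 1 covers 100 cm each way for a shift and 0.12 rad each way for a turn. Its arguments: {"type":"object","properties":{"increments":{"type":"string"},"squeeze":{"type":"number"}},"required":["increments"]}

```bash
mkdir -p pics; python3 - <<'E'
from bench import r
import cv2,json,numpy as np
o=r.get_obs()
for k,v in o.items(): print(k,np.round(v,4))
for n in("scene","top"):
    f=r.grab_frame(n); cv2.imwrite(f"pics/{n}0.png",f["color"])
    print(n,{k:np.round(v,4).tolist() for k,v in f.items() if k!="color"})
E
```

```text
clock 0.0
joints [-1.2101  0.4778  0.0224  1.5565 -0.0115  1.1093 -0.0831]
qvel [-0.0011  0.0019  0.0018 -0.0009  0.0008 -0.0024  0.002 ]
tau [ 8.00000e-04 -5.96472e+01  1.60820e+00 -2.81189e+01  1.25000e-02
  9.40000e-03 -0.00000e+00]
tcp_pos [0.3047 0.6017 0.2473]
orientation [ 0.3661  1.5397 -0.369 ]
contact_force [ 0.1903 -0.2323 -0.3468]
moment [ 0.0155 -0.0525 -0.0479]
grip_width 0.0855
scene {'fx': 393.4612, 'fy': 393.4612, 'cx': 259.5465, 'cy': 193.7337, 'origin': [1.0884, 0.6751, 0.7587], 'orientation': [0.3867, 1.1092, 2.2774]}
top {'fx': 366.2167, 'fy': 366.2167, 'cx': 260.4165, 'cy': 194.2916, 'origin': [0.4655, 0.0049, 1.2759], 'orientation': [0.0692, -0.0713, -1.5706]}
```

```bash
python3 -c "
import cv2,numpy as np
a=cv2.imread('pics/scene0.png');b=cv2.imread('pics/top0.png')
cv2.imwrite('pics/m0.png',cv2.resize(np.vstack([a,b]),None,fx=.78,fy=.78))"
```

```text
(no output)
```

View pics/m0.png

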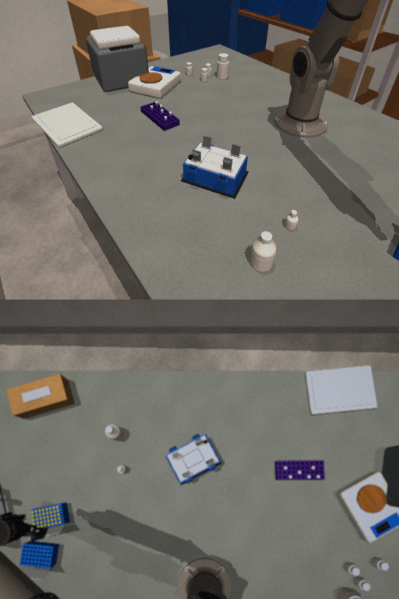

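The picture shows the box near (247,204) in the top view, the bottles to its left and the purple rack to its right. Next I'll enlarge the box in both views.

```bash
python3 -c "
import cv2,numpy as np
a=cv2.imread('pics/scene0.png')[165:255,225:325];b=cv2.imread('pics/top0.png')[160:250,197:297]
cv2.imwrite('pics/m1.png',np.vstack([cv2.resize(i,(660,594),interpolation=2)[:, :] for i in (a,b)])[:, :])
x=np.hstack([cv2.resize(i,(400,360),interpolation=2) for i in (a,b)]);cv2.imwrite('pics/m1.png',x)"
```

```text
(no output)
```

View pics/m1.png

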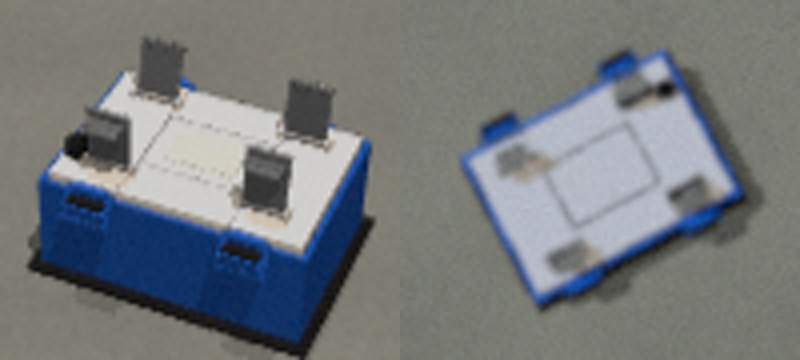

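```bash
cat > h.py <<'E'
import numpy as np
from scipy.spatial.transform import Rotation as R
from scipy.optimize import least_squares
def proj(f,P):
    c=R.from_rotvec(f["orientation"]).inv().apply(np.atleast_2d(P)-f["origin"])
    return np.c_[f["fx"]*c[:,0]/-c[:,2]+f["cx"], f["fy"]*-c[:,1]/-c[:,2]+f["cy"]]
def box(p,L):  # p=x,y,yaw; L box-frame points -> world
    L=np.atleast_2d(L); c,s=np.cos(p[2]),np.sin(p[2])
    return np.c_[p[0]+c*L[:,0]-s*L[:,1], p[1]+s*L[:,0]+c*L[:,1], L[:,2]]
E
python3 - <<'E'
from h import *
from bench import r
top=r.grab_frame("top"); sc=r.grab_frame("scene")
u=np.array([[668,52],[742,195],[540,303],[463,157]],float); u=(u-[400,0]+.0)/4+[197,160]-.4
v=np.array([[365,142],[303,250],[42,180]],float)/4+[225,165]-.4
L=np.array([[95,67,79],[95,-67,79],[-95,-67,79],[-95,67,79]])/1e3
# scene corners: right, front(bottom), left 
def fit(idx):
    def e(p): 
        out=(proj(top,box(p,L))-u).ravel()
        if idx is not None: out=np.r_[out,(proj(sc,box(p,L[idx]))-v).ravel()]
        return out
    s=least_squares(e,[.5,0,-1.1]); return s.x,np.round(s.fun,1)
print(fit(None)); p=fit(None)[0]
print((proj(sc,box(p,L))-[225,165])*4, v)
print(fit([2,3,0]))
print('plug top', (proj(top,box(p,[.08,.036,.097]))-[197,160])*4+[400,0],(proj(sc,box(p,[.08,.036,.097]))-[225,165])*4)
E
```

```text
(array([ 0.54211291,  0.04562951, -1.08824811]), array([ 0. , -0.3,  0.6, -0.1, -0.5,  0.1, -0. ,  0.2]))
[[ 36.68201015 171.30181603]
 [122.4833623   65.46029565]
 [369.92872024 135.67718194]
 [302.66293275 254.94879306]] [[315.85 200.1 ]
 [300.35 227.1 ]
 [235.1  209.6 ]]
(array([ 0.54278974,  0.04554154, -1.08025262]), array([-0.2, -0.6,  0.6, -0.6, -0.3,  0. , -0.1,  0.3,  1.3, -1.3,  0.4,
        1.6, -1.1, -1.5]))
plug top [[668.09667346  88.15133126]] [[ 77.04995332 130.48542597]]
```

```bash
cat >> h.py <<'E'
P=[.5424,.0456,-1.084]
def Rg():   # goal orientations: tool x down, tool y = +-box y
    out=[]
    for s in (1,-1):
        y=s*np.array([-np.sin(P[2]),np.cos(P[2]),0]); x=np.array([0,0,-1.])
        out.append(R.from_matrix(np.c_[x,y,np.cross(x,y)]))
    return out
def delta(o,L,sgn=0):  # L: box-frame goal (mm) of the fingertip centre (TCP+17mm)
    R0=R.from_rotvec(o["orientation"]); G=Rg()[sgn]
    t=box(P,np.array(L)/1e3)[0]+[0,0,.017]
    return np.round((R0.inv().apply(t-o["tcp_pos"]))*1e3,1), np.round((R0.inv()*G).as_rotvec()/.12,2), t
def where(o,tip=17):
    q=np.array(o["tcp_pos"])-np.array([0,0,tip/1e3]); d=q-[P[0],P[1],0]; c,s=np.cos(P[2]),np.sin(P[2])
    return np.round([1e3*(c*d[0]+s*d[1]),1e3*(-s*d[0]+c*d[1]),1e3*q[2]],1)
E
python3 - <<'E'
from h import *
from bench import r
o=r.get_obs(); print(R.from_rotvec(o["orientation"]).as_matrix().round(3))
for s in (0,1): print(delta(o,[0,0,130],s))
E
```

```text
[[-0.     0.452  0.892]
 [-0.001  0.892 -0.452]
 [-1.    -0.001  0.   ]]
(array([ 101.2, -388.9,  463.3]), array([5.13, 0.  , 0.01]), array([0.5424, 0.0456, 0.147 ]))
(array([ 101.2, -388.9,  463.3]), array([-2.105e+01, -1.000e-02,  0.000e+00]), array([0.5424, 0.0456, 0.147 ]))
```

Call:
{"fn": "apply_moves", "kwargs": {
  "increments": "0 0 -0.032 0.038 0 0 0;0 0 -0.032 0.038 0 0 0;0 0 -0.032 0.038 0 0 0;0 0 -0.032 0.038 0 0 0;0 0 -0.032 0.038 0 0 0;0 0 -0.032 0.038 0 0 0;0 0 -0.032 0.038 0 0 0;0 0 -0.032 0.038 0 0 0"
}}

```text
clock: 1.0
tcp_pos: [0.4609, 0.2344, 0.2484]
orientation: [0.368, 1.539, -0.367]
contact_force: [0.9, -0.1, -0.3]
grip_width: 0.0003
```

Call:
{"fn": "apply_moves", "kwargs": {
  "increments": "0 0 -0.032 0.038 0 0 0;0 0 -0.032 0.038 0 0 0;0 0 -0.032 0.038 0 0 0;0 0 -0.025 0.033 0 0 0;0 0 0 0 1 0 0;0 0 0 0 1 0 0;0 0 0 0 1 0 0;0 0 0 0 1 0 0"
}}

```text
clock: 1.8
tcp_pos: [0.5369, 0.0619, 0.2482]
orientation: [0.744, 1.44, -0.744]
contact_force: [-0.3, 0.3, -0.6]
grip_width: 0.0001
```

```bash
python3 - <<'E'
from h import *
from bench import r
import cv2
o=r.get_obs(); print(o["clock"],where(o),o["contact_force"],o["grip_width"]); print(delta(o,[0,0,130]))
f=r.grab_frame("wrist"); np.save('w.npy',{k:v for k,v in f.items()},allow_pickle=True)
cv2.imwrite('pics/w1.png',cv2.resize(f["color"],(768,576)))
L=np.array([[95,67,79],[95,-67,79],[-95,-67,79],[-95,67,79],[80,36,97]])/1e3
print(np.round(proj(f,box(P,L))*1.5))
E
```

```text
1.8 [-17.    2.7 231.2] [-0.27280577  0.26773352 -0.55984821] 0.0001184125228035358
(array([101.2,  -4.9,  16.5]), array([ 1.08, -0.  ,  0.  ]), array([0.5424, 0.0456, 0.147 ]))
[[456. 430.]
 [256. 407.]
 [274. 104.]
 [515. 137.]
 [416. 421.]]
```

View pics/w1.png

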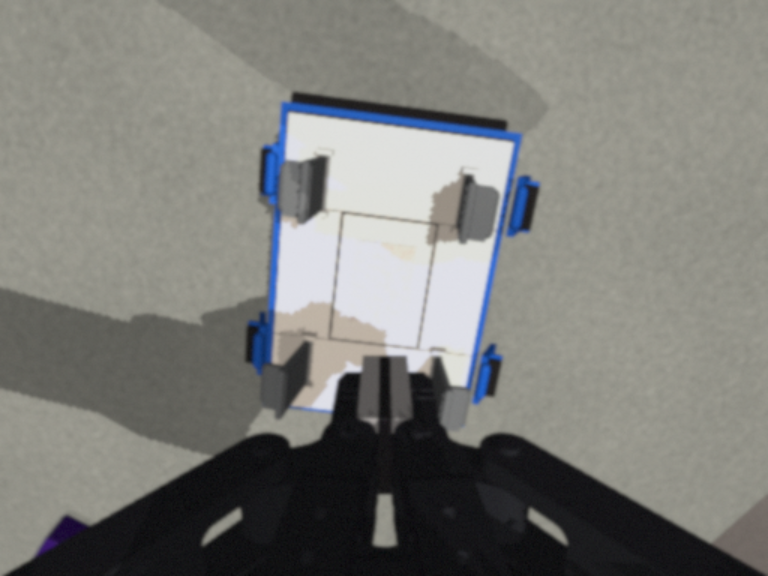

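The wrist view shows the rim corners at (283,102) and (521,134), about 8 px to the +y side of my prediction. I'll shift the box estimate by about 3 mm and descend over the lid centre.

Call:
{"fn": "apply_moves", "kwargs": {
  "increments": "0 0 -0.002 0.0155 0 0 0;0 0 0 0 1 0 0;0 0.04 0 0 0.08 0 0;0 0.04 0 0 0 0 0;0 0.035 0 0 0 0 0;0 0.02 0 0 0 0 0;0 0.003 0 0 0 0 0;0 0.002 0 0 0 0 0"
}}

```text
clock: 2.65
tcp_pos: [0.5445, 0.0483, 0.1084]
orientation: [0.838, 1.403, -0.839]
contact_force: [0.3, 0.3, 0.4]
grip_width: 0.0002
```

```bash
sed -i 's/^P=.*/P=[.5446,.0479,-1.084]/' h.py; cat > s.py <<'E'
from h import *
from bench import r
o=r.get_obs(); print(o["clock"],where(o),np.round(o["contact_force"],2),np.round(o["moment"],2),delta(o,where(o))[1])
E
python3 s.py
```

```text
2.65 [-0.3  0.1 91.4] [0.31 0.32 0.36] [-0.07 -0.06 -0.02] [0.06 0.   0.  ]
```

Call:
{"fn": "apply_moves", "kwargs": {
  "increments": "0 0.001 0 0 0 0 0;0 0.001 0 0 0 0 0;0 0.001 0 0 0 0 0;0 0.001 0 0 0 0 0;0 0.001 0 0 0 0 0;0 0.001 0 0 0 0 0;0 0.001 0 0 0 0 0;0 0.001 0 0 0 0 0"
}}

```text
clock: 3.45
tcp_pos: [0.5445, 0.0484, 0.1007]
orientation: [0.84, 1.403, -0.839]
contact_force: [-1.5, 0.5, 6.9]
grip_width: 0.0001
```

Call:
{"fn": "apply_moves", "kwargs": {
  "increments": "0 0.0005 0 0 0 0 0;0 0.0005 0 0 0 0 0;0 0.0004 0 0 0 0 0;0 0.0004 0 0 0 0 0;0 0.0004 0 0 0 0 0;0 0.0004 0 0 0 0 0;0 0.0004 0 0 0 0 0;0 0 0 0 0 0 0"
}}

```text
clock: 4.25
tcp_pos: [0.5445, 0.0484, 0.0976]
orientation: [0.84, 1.403, -0.839]
contact_force: [-2.1, 0.4, 5.0]
grip_width: -0.0
```

Call:
{"fn": "apply_moves", "kwargs": {
  "increments": "0 0.0003 0 0 0 0 0;0 0.0003 0 0 0 0 0;0 0.0003 0 0 0 0 0;0 0.0003 0 0 0 0 0;0 0.0003 0 0 0 0 0;0 0.0003 0 0 0 0 0;0 0.0002 0 0 0 0 0;0 0 0 0 0 0 0"
}}

```text
clock: 5.05
tcp_pos: [0.5445, 0.0484, 0.0956]
orientation: [0.84, 1.403, -0.839]
contact_force: [-2.6, 0.1, 4.5]
grip_width: -0.0
```

Call:
{"fn": "apply_moves", "kwargs": {
  "increments": "0 0.0003 0 0 0 0 0;0 0.0002 0 0 0 0 0;0 0.0002 0 0 0 0 0;0 0.0002 0 0 0 0 0;0 0.0002 0 0 0 0 0;0 0.0002 0 0 0 0 0;0 0.0002 0 0 0 0 0;0 0 0 0 0 0 0"
}}

```text
clock: 5.85
tcp_pos: [0.5445, 0.0484, 0.0948]
orientation: [0.84, 1.403, -0.839]
contact_force: [-4.1, 0.4, 12.5]
grip_width: 0.0001
```

Call:
{"fn": "apply_moves", "kwargs": {
  "increments": "0 -0.017 0 0 0 0 0;0 -0.017 0 0 0 0 0;0 0 0 0.027 0 0 0;0 0 0.007 0.026 0 0 0;0 0 0 0 0 0 0;0 0 0.005 0 0 0 0;0 0 0.005 0 0 0 0;0 -0.002 0.005 0 0 0 0"
}}

```text
clock: 6.65
tcp_pos: [0.5886, 0.0135, 0.1294]
orientation: [0.838, 1.404, -0.838]
contact_force: [-0.9, 0.6, -0.4]
grip_width: 0.0002
```

```bash
cat >> s.py <<'E'
import cv2,sys
if len(sys.argv)>1:
    f=r.grab_frame("scene"); a=f["color"][150:250,215:325]; b=r.grab_frame("wrist")["color"]
    cv2.imwrite(f'pics/{sys.argv[1]}.png',np.hstack([cv2.resize(a,(396,360),interpolation=2),cv2.resize(b,(400,360))]))
E
python3 s.py a1
```

```text
6.65 [ 51.   22.8 112.4] [-0.9   0.61 -0.43] [-0.02 -0.01 -0.03] [ 0.06 -0.01  0.01]
```

View pics/a1.png

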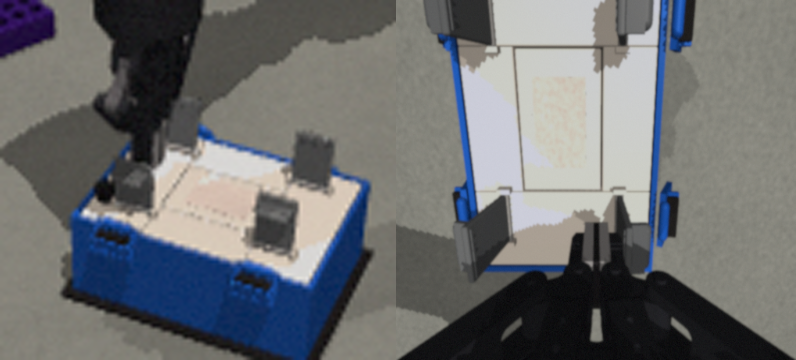

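Scene view shows the lid flush with all four clips standing. In the wrist view the finger (596,240) is just inside clip a (612–648). Next I'll push it outward along the arc.

Call:
{"fn": "apply_moves", "kwargs": {
  "increments": "0 -0.0007 0.0045 0 0 0 0;0 -0.0007 0.0045 0 0 0 0;0 -0.0007 0.0045 0 0 0 0;0 0.0022 0.0045 0 0 0 0;0 0.0022 0.0045 0 0 0 0;0 0.0023 0.0025 0 0 0 0;0 0.0023 0.0025 0 0 0 0;0 0 0 0 0 0 0"
}}

```text
clock: 7.55
tcp_pos: [0.6131, 0.0252, 0.1224]
orientation: [0.839, 1.403, -0.84]
contact_force: [0.4, -0.7, -0.3]
grip_width: -0.0
```

```bash
python3 s.py a2
```

```text
7.55 [ 52.1  49.9 105.4] [ 0.36 -0.69 -0.3 ] [-0.01  0.06  0.  ] [ 0.05 -0.    0.  ]
```

View pics/a2.png

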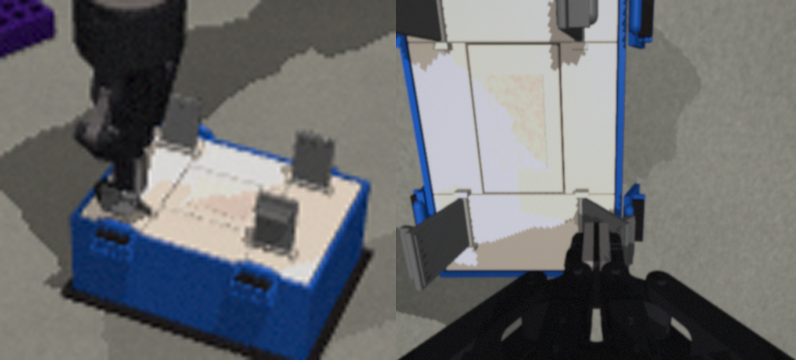

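The flap is under the fingertip and going down. Now small steps with the force checked each call.

Call:
{"fn": "apply_moves", "kwargs": {
  "increments": "0 0.0004 0.0003 0 0 0 0;0 0.0004 0.0003 0 0 0 0;0 0.0004 0.0003 0 0 0 0;0 0.0004 0.0003 0 0 0 0;0 0.0004 0.0003 0 0 0 0;0 0.0004 0.0003 0 0 0 0;0 0.0004 0.0003 0 0 0 0;0 0.0004 0.0003 0 0 0 0"
}}

```text
clock: 8.45
tcp_pos: [0.6152, 0.0262, 0.1197]
orientation: [0.839, 1.403, -0.839]
contact_force: [-0.2, 0.2, 0.7]
grip_width: -0.0001
```

Call:
{"fn": "apply_moves", "kwargs": {
  "increments": "0 0.0004 0.0002 0 0 0 0;0 0.0004 0.0003 0 0 0 0;0 0.0004 0.0002 0 0 0 0;0 0.0004 0.0003 0 0 0 0;0 0.0004 0.0002 0 0 0 0;0 0.0004 0.0002 0 0 0 0;0 0.0004 0.0002 0 0 0 0;0 0.0004 0.0002 0 0 0 0"
}}

```text
clock: 9.25
tcp_pos: [0.6168, 0.027, 0.1167]
orientation: [0.839, 1.403, -0.839]
contact_force: [-0.7, -0.1, 4.3]
grip_width: -0.0003
```

Call:
{"fn": "apply_moves", "kwargs": {
  "increments": "0 0.0003 0.0001 0 0 0 0;0 0.0003 0.0001 0 0 0 0;0 0.0003 0.0001 0 0 0 0;0 0.0003 0.0001 0 0 0 0;0 0.0003 0.0001 0 0 0 0;0 0.0003 0.0001 0 0 0 0;0 0.0003 0.0001 0 0 0 0;0 0 0 0 0 0 0"
}}

```text
clock: 10.05
tcp_pos: [0.6176, 0.0274, 0.1156]
orientation: [0.84, 1.403, -0.839]
contact_force: [-3.7, 0.8, 10.9]
grip_width: 0.0
```

Call:
{"fn": "apply_moves", "kwargs": {
  "increments": "0 0.0002 0 0 0 0 0;0 0.0002 0 0 0 0 0;0 0.0002 0 0 0 0 0;0 0.0002 0 0 0 0 0;0 0.0002 0 0 0 0 0;0 0.0002 0 0 0 0 0;0 0.0002 0 0 0 0 0;0 0 0 0 0 0 0"
}}

```text
clock: 10.85
tcp_pos: [0.6183, 0.0278, 0.1146]
orientation: [0.841, 1.402, -0.837]
contact_force: [-3.1, 0.5, 12.2]
grip_width: -0.0002
```

Call:
{"fn": "apply_moves", "kwargs": {
  "increments": "0 0.0002 0 0 0 0 0;0 0.0002 0 0 0 0 0;0 0.0002 0 0 0 0 0;0 0.0002 0 0 0 0 0;0 0.0002 0 0 0 0 0;0 0.0002 0 0 0 0 0;0 0 0 0 0 0 0;0 0 0 0 0 0 0"
}}

```text
clock: 11.65
tcp_pos: [0.6169, 0.0272, 0.1113]
orientation: [0.839, 1.404, -0.84]
contact_force: [0.0, -0.0, 0.9]
grip_width: 0.0
```

Call:
{"fn": "apply_moves", "kwargs": {
  "increments": "0 0.0003 0 0 0 0 0;0 0.0003 0 0 0 0 0;0 0.0003 0 0 0 0 0;0 0.0003 0 0 0 0 0;0 0.0003 0 0 0 0 0;0 0.0003 0 0 0 0 0;0 0 0 0 0 0 0;0 0 0 0 0 0 0"
}}

```text
clock: 12.45
tcp_pos: [0.6174, 0.0274, 0.1104]
orientation: [0.84, 1.403, -0.839]
contact_force: [-2.6, 1.3, 5.8]
grip_width: -0.0001
```

Call:
{"fn": "apply_moves", "kwargs": {
  "increments": "0 -0.02 0 0 0 0 0;0 0 -0.02 -0.035 0 0 0;0 0 -0.02 -0.035 0 0 0;0 0 -0.019 -0.036 0 0 0;0 0 0 0 0 0 0;0 0 -0.005 0 0 0 0;0 0 -0.005 0 0 0 0;0 0 -0.005 0 0 0 0"
}}

```text
clock: 13.25
tcp_pos: [0.5026, 0.0845, 0.13]
orientation: [0.841, 1.401, -0.841]
contact_force: [-0.4, -0.2, 0.6]
grip_width: 0.0003
```

```bash
python3 s.py c1
```

```text
13.25 [-52. -20. 113.] [-0.44 -0.22  0.62] [-0.04 -0.02  0.  ] [ 0.03  0.01 -0.  ]
```

View pics/c1.png

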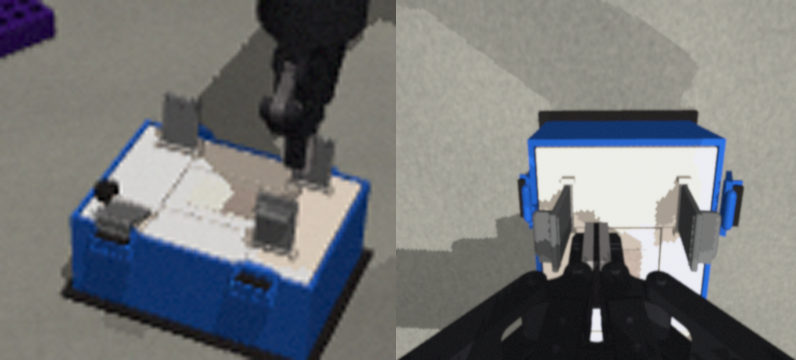

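Clip a stays closed by itself, with its flap flat at (120,218) in the scene view. The finger is inside clip c, so I'll repeat the motion mirrored.

Call:
{"fn": "apply_moves", "kwargs": {
  "increments": "0 -0.0004 -0.004 0 0 0 0;0 -0.0004 -0.004 0 0 0 0;0 -0.0004 -0.004 0 0 0 0;0 0 -0.004 0 0 0 0;0 0.0022 -0.0045 0 0 0 0;0 0.0022 -0.0045 0 0 0 0;0 0.0023 -0.0025 0 0 0 0;0 0.0023 -0.0025 0 0 0 0"
}}

```text
clock: 14.15
tcp_pos: [0.4754, 0.0715, 0.122]
orientation: [0.839, 1.403, -0.839]
contact_force: [-0.5, -0.1, 1.8]
grip_width: 0.0002
```

Call:
{"fn": "apply_moves", "kwargs": {
  "increments": "0 0.0004 -0.0003 0 0 0 0;0 0.0004 -0.0003 0 0 0 0;0 0.0004 -0.0003 0 0 0 0;0 0.0004 -0.0003 0 0 0 0;0 0.0004 -0.0003 0 0 0 0;0 0.0004 -0.0003 0 0 0 0;0 0.0004 -0.0003 0 0 0 0;0 0.0004 -0.0003 0 0 0 0"
}}

```text
clock: 14.95
tcp_pos: [0.4735, 0.0704, 0.119]
orientation: [0.839, 1.403, -0.839]
contact_force: [-0.9, 0.4, 1.3]
grip_width: -0.0001
```

```bash
python3 s.py
```

```text
14.95 [-53.1 -52.3 102. ] [-0.86  0.35  1.26] [ 0.02 -0.02 -0.03] [0.05 0.   0.  ]
```

Call:
{"fn": "apply_moves", "kwargs": {
  "increments": "0 0.0004 -0.0002 0 0 0 0;0 0.0004 -0.0003 0 0 0 0;0 0.0004 -0.0002 0 0 0 0;0 0.0004 -0.0003 0 0 0 0;0 0.0004 -0.0002 0 0 0 0;0 0.0004 -0.0002 0 0 0 0;0 0.0004 -0.0002 0 0 0 0;0 0.0004 -0.0002 0 0 0 0"
}}

```text
clock: 15.75
tcp_pos: [0.4719, 0.0696, 0.1158]
orientation: [0.839, 1.403, -0.839]
contact_force: [0.3, -0.4, 1.3]
grip_width: 0.0004
```

Call:
{"fn": "apply_moves", "kwargs": {
  "increments": "0 0.0003 -0.0001 0 0 0 0;0 0.0003 -0.0001 0 0 0 0;0 0.0003 -0.0001 0 0 0 0;0 0.0003 -0.0001 0 0 0 0;0 0.0003 -0.0001 0 0 0 0;0 0.0003 -0.0001 0 0 0 0;0 0.0003 -0.0001 0 0 0 0;0 0.0003 0 0 0 0 0"
}}

```text
clock: 16.55
tcp_pos: [0.4713, 0.0692, 0.1133]
orientation: [0.839, 1.403, -0.839]
contact_force: [-0.2, -0.0, 1.7]
grip_width: -0.0003
```

Tip at about 96 mm with no catch yet; continuing.

Call:
{"fn": "apply_moves", "kwargs": {
  "increments": "0 0.0004 -0.0001 0 0 0 0;0 0.0004 -0.0001 0 0 0 0;0 0.0004 -0.0001 0 0 0 0;0 0.0004 -0.0001 0 0 0 0;0 0.0004 -0.0001 0 0 0 0;0 0.0004 -0.0001 0 0 0 0;0 0.0003 -0.0001 0 0 0 0;0 0 0 0 0 0 0"
}}

```text
clock: 17.35
tcp_pos: [0.4706, 0.0689, 0.1106]
orientation: [0.839, 1.403, -0.839]
contact_force: [-0.1, -0.7, 1.4]
grip_width: -0.0002
```

Call:
{"fn": "apply_moves", "kwargs": {
  "increments": "0 0.0004 -0.0001 0 0 0 0;0 0.0004 -0.0001 0 0 0 0;0 0.0004 -0.0001 0 0 0 0;0 0.0004 0 0 0 0 0;0 0.0004 0 0 0 0 0;0 0.0004 0 0 0 0 0;0 0.0003 0 0 0 0 0;0 0 0 0 0 0 0"
}}

```text
clock: 18.15
tcp_pos: [0.4703, 0.0688, 0.1079]
orientation: [0.839, 1.403, -0.839]
contact_force: [-0.1, -0.0, 0.7]
grip_width: 0.0
```

Call:
{"fn": "apply_moves", "kwargs": {
  "increments": "0 0.0004 0 0 0 0 0;0 0.0004 0 0 0 0 0;0 0.0004 0 0 0 0 0;0 0.0003 0 0 0 0 0;0 0.0003 0 0 0 0 0;0 0.0003 0 0 0 0 0;0 0.0003 0 0 0 0 0;0 0 0 0 0 0 0"
}}

```text
clock: 18.95
tcp_pos: [0.4702, 0.0686, 0.1063]
orientation: [0.84, 1.403, -0.84]
contact_force: [-4.4, -1.0, 13.8]
grip_width: -0.0004
```

```bash
python3 s.py c2
```

```text
18.95 [-53.1 -56.   89.3] [-4.39 -0.98 13.79] [-0.3   1.08  0.02] [ 0.04 -0.    0.  ]
```

View pics/c2.png

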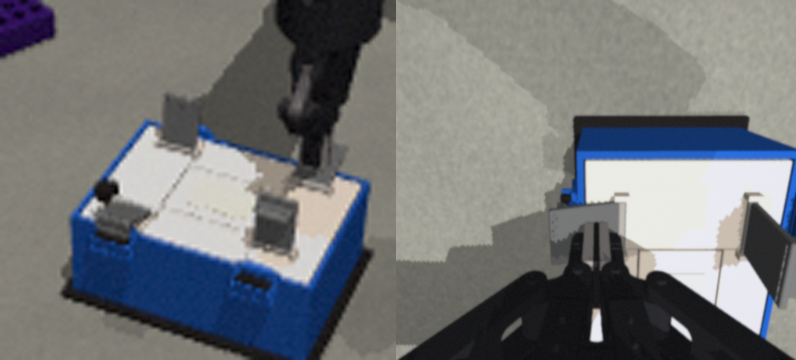

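Clip c's flap runs from the hinge at x≈626 px to the tip at 550 px, with the finger's outer edge at 583 px. That puts contact at only about 25 mm from the hinge, because the fingertips are narrower than I assumed. I'll ease off, shift 9 mm outward and press there.

Call:
{"fn": "apply_moves", "kwargs": {
  "increments": "0 -0.003 0 0 0 0 0;0 -0.003 -0.003 0 0 0 0;0 0 -0.003 0 0 0 0;0 0 -0.003 0 0 0 0;0 0.001 0 0 0 0 0;0 0.0005 0 0 0 0 0;0 0.0005 0 0 0 0 0;0 0 0 0 0 0 0"
}}

```text
clock: 19.85
tcp_pos: [0.4622, 0.0644, 0.1095]
orientation: [0.839, 1.403, -0.84]
contact_force: [0.0, -0.3, 4.0]
grip_width: 0.0
```

```bash
python3 s.py
```

```text
19.85 [-53.1 -65.2  92.5] [ 0.04 -0.33  4.03] [-0.07  0.22  0.03] [ 0.05 -0.    0.01]
```

Call:
{"fn": "apply_moves", "kwargs": {
  "increments": "0 0.0003 0 0 0 0 0;0 0.0003 0 0 0 0 0;0 0.0003 0 0 0 0 0;0 0.0003 0 0 0 0 0;0 0.0002 0 0 0 0 0;0 0.0002 0 0 0 0 0;0 0.0002 0 0 0 0 0;0 0 0 0 0 0 0"
}}

```text
clock: 20.65
tcp_pos: [0.4621, 0.0643, 0.1082]
orientation: [0.839, 1.404, -0.84]
contact_force: [-4.8, -1.4, 11.0]
grip_width: 0.0002
```

Call:
{"fn": "apply_moves", "kwargs": {
  "increments": "0 0.0002 -0.0002 0 0 0 0;0 0.0002 -0.0002 0 0 0 0;0 0.0002 -0.0002 0 0 0 0;0 0.0002 0 0 0 0 0;0 0.0002 0 0 0 0 0;0 0.0002 0 0 0 0 0;0 0 0 0 0 0 0;0 0 0 0 0 0 0"
}}

```text
clock: 21.45
tcp_pos: [0.4618, 0.0641, 0.107]
orientation: [0.839, 1.403, -0.84]
contact_force: [-3.0, -0.8, 11.4]
grip_width: -0.0
```

Call:
{"fn": "apply_moves", "kwargs": {
  "increments": "0 0.0002 0 0 0 0 0;0 0.0002 0 0 0 0 0;0 0.0002 0 0 0 0 0;0 0.0002 0 0 0 0 0;0 0.0002 0 0 0 0 0;0 0.0002 0 0 0 0 0;0 0 0 0 0 0 0;0 0 0 0 0 0 0"
}}

```text
clock: 22.25
tcp_pos: [0.4613, 0.0639, 0.1053]
orientation: [0.839, 1.404, -0.841]
contact_force: [-3.4, -1.7, 6.4]
grip_width: 0.0002
```

Call:
{"fn": "apply_moves", "kwargs": {
  "increments": "0 0.0003 0 0 0 0 0;0 0.0003 0 0 0 0 0;0 0.0003 0 0 0 0 0;0 0.0003 0 0 0 0 0;0 0.0003 0 0 0 0 0;0 0.0003 0 0 0 0 0;0 0 0 0 0 0 0;0 0 0 0 0 0 0"
}}

```text
clock: 23.05
tcp_pos: [0.462, 0.0643, 0.1036]
orientation: [0.839, 1.403, -0.839]
contact_force: [0.4, -0.0, -0.1]
grip_width: 0.0001
```

Call:
{"fn": "apply_moves", "kwargs": {
  "increments": "0 0.0003 0 0 0 0 0;0 0.0003 0 0 0 0 0;0 0.0003 0 0 0 0 0;0 0.0003 0 0 0 0 0;0 0.0003 0 0 0 0 0;0 0.0003 0 0 0 0 0;0 0 0 0 0 0 0;0 0 0 0 0 0 0"
}}

```text
clock: 23.85
tcp_pos: [0.462, 0.0642, 0.1021]
orientation: [0.84, 1.403, -0.839]
contact_force: [-2.0, -0.8, 7.0]
grip_width: -0.0001
```

Call:
{"fn": "apply_moves", "kwargs": {
  "increments": "0 -0.028 0 0 0 0 0;0 0 0.043 0 0 0 0;0 0 0.042 0 0 0 0;0 0 0 0 0 0 0;0 0 0.0055 0 0 0 0;0 0 0.0055 0 0 0 0;0 -0.001 0.0055 0 0 0 0;0 -0.001 0.0055 0 0 0 0"
}}

```text
clock: 24.65
tcp_pos: [0.556, 0.1146, 0.1318]
orientation: [0.839, 1.403, -0.84]
contact_force: [0.1, 0.5, -0.4]
grip_width: 0.0003
```

```bash
python3 s.py b1
```

```text
24.65 [-53.6  41.3 114.8] [ 0.14  0.45 -0.4 ] [0.04 0.06 0.02] [ 0.04 -0.    0.01]
```

View pics/b1.png

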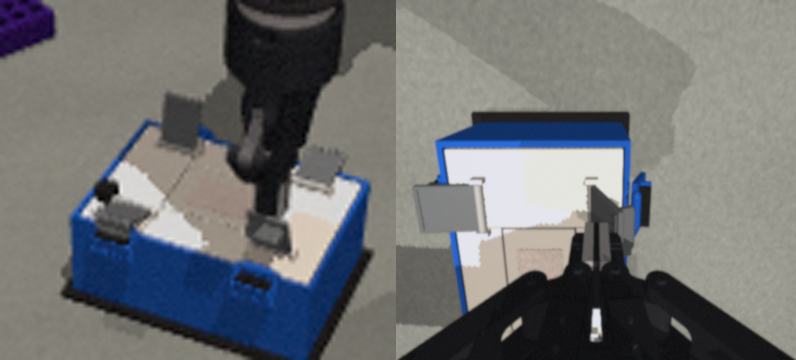

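Clip c is shut on its own, clip d is open, and clip b is leaning under the finger.

Call:
{"fn": "apply_moves", "kwargs": {
  "increments": "0 0.002 0.0045 0 0 0 0;0 0.002 0.0045 0 0 0 0;0 0.0025 0.003 0 0 0 0;0 0.0025 0.0025 0 0 0 0;0 0.0005 0.0004 0 0 0 0;0 0.0004 0.0003 0 0 0 0;0 0.0004 0.0003 0 0 0 0;0 0.0004 0.0003 0 0 0 0"
}}

```text
clock: 25.55
tcp_pos: [0.5701, 0.1223, 0.1211]
orientation: [0.839, 1.403, -0.839]
contact_force: [-0.4, -0.4, 1.3]
grip_width: -0.0001
```

Call:
{"fn": "apply_moves", "kwargs": {
  "increments": "0 0.0004 0.0003 0 0 0 0;0 0.0004 0.0003 0 0 0 0;0 0.0004 0.0003 0 0 0 0;0 0.0004 0.0003 0 0 0 0;0 0.0004 0.0003 0 0 0 0;0 0.0004 0.0003 0 0 0 0;0 0.0004 0.0003 0 0 0 0;0 0 0 0 0 0 0"
}}

```text
clock: 26.35
tcp_pos: [0.5719, 0.1232, 0.1188]
orientation: [0.84, 1.403, -0.84]
contact_force: [-3.0, 0.2, 7.6]
grip_width: 0.0001
```

```bash
python3 s.py
```

```text
26.35 [-53.8  59.3 101.8] [-3.    0.21  7.64] [-0.03  0.71  0.02] [ 0.05 -0.    0.  ]
```

Call:
{"fn": "apply_moves", "kwargs": {
  "increments": "0 0.0002 0.0001 0 0 0 0;0 0.0002 0.0001 0 0 0 0;0 0.0002 0.0001 0 0 0 0;0 0.0002 0.0001 0 0 0 0;0 0.0002 0.0001 0 0 0 0;0 0.0002 0.0001 0 0 0 0;0 0 0 0 0 0 0;0 0 0 0 0 0 0"
}}

```text
clock: 27.15
tcp_pos: [0.5725, 0.1235, 0.1179]
orientation: [0.84, 1.403, -0.839]
contact_force: [-3.7, -0.5, 9.9]
grip_width: 0.0001
```

Call:
{"fn": "apply_moves", "kwargs": {
  "increments": "0 0.0002 0.0001 0 0 0 0;0 0.0002 0.0001 0 0 0 0;0 0.0002 0.0001 0 0 0 0;0 0.0002 0.0001 0 0 0 0;0 0.0002 0.0001 0 0 0 0;0 0.0002 0.0001 0 0 0 0;0 0 0 0 0 0 0;0 0 0 0 0 0 0"
}}

```text
clock: 27.95
tcp_pos: [0.5734, 0.124, 0.1165]
orientation: [0.84, 1.402, -0.839]
contact_force: [-1.8, 0.2, 6.4]
grip_width: 0.0001
```

Call:
{"fn": "apply_moves", "kwargs": {
  "increments": "0 0.0002 0.0001 0 0 0 0;0 0.0002 0.0001 0 0 0 0;0 0.0002 0 0 0 0 0;0 0.0002 0 0 0 0 0;0 0.0001 0 0 0 0 0;0 0.0001 0 0 0 0 0;0 0 0 0 0 0 0;0 0 0 0 0 0 0"
}}

```text
clock: 28.75
tcp_pos: [0.573, 0.1238, 0.1146]
orientation: [0.839, 1.403, -0.84]
contact_force: [-0.4, -0.8, 0.4]
grip_width: -0.0002
```

Snapped through. Now press to the pad.

Call:
{"fn": "apply_moves", "kwargs": {
  "increments": "0 0.0004 0 0 0 0 0;0 0.0004 0 0 0 0 0;0 0.0003 0 0 0 0 0;0 0.0003 0 0 0 0 0;0 0.0003 0 0 0 0 0;0 0.0003 0 0 0 0 0;0 0 0 0 0 0 0;0 0 0 0 0 0 0"
}}

```text
clock: 29.55
tcp_pos: [0.5734, 0.124, 0.1131]
orientation: [0.84, 1.403, -0.839]
contact_force: [0.7, 0.2, 2.2]
grip_width: -0.0001
```

Call:
{"fn": "apply_moves", "kwargs": {
  "increments": "0 0.0003 0 0 0 0 0;0 0.0003 0 0 0 0 0;0 0.0002 0 0 0 0 0;0 0 0 0 0 0 0;0 0 0 0 0 0 0;0 0 0 0 0 0 0;0 0 0 0 0 0 0;0 0 0 0 0 0 0"
}}

```text
clock: 30.35
tcp_pos: [0.5736, 0.1241, 0.1126]
orientation: [0.84, 1.402, -0.839]
contact_force: [-1.0, 0.5, 6.6]
grip_width: 0.0001
```

```bash
python3 s.py
```

```text
30.35 [-53.8  61.3  95.6] [-0.95  0.52  6.55] [0.04 0.19 0.03] [ 0.05 -0.   -0.01]
```

Call:
{"fn": "apply_moves", "kwargs": {
  "increments": "0 -0.019 0 0 0 0 0;0 0 -0.026 0.036 0 0 0;0 0 -0.026 0.036 0 0 0;0 0 -0.025 0.036 0 0 0;0 0 0 0 0 0 0;0 0 -0.006 0 0 0 0;0 0 -0.006 0 0 0 0;0 0 -0.006 0 0 0 0"
}}

```text
clock: 31.15
tcp_pos: [0.54, -0.0148, 0.1308]
orientation: [0.838, 1.404, -0.838]
contact_force: [0.2, -0.1, 0.1]
grip_width: -0.0
```

```bash
python3 s.py d1
```

```text
31.15 [ 53.3 -33.4 113.8] [ 0.2  -0.07  0.07] [ 0.11 -0.04  0.03] [ 0.07 -0.01  0.  ]
```

View pics/d1.png

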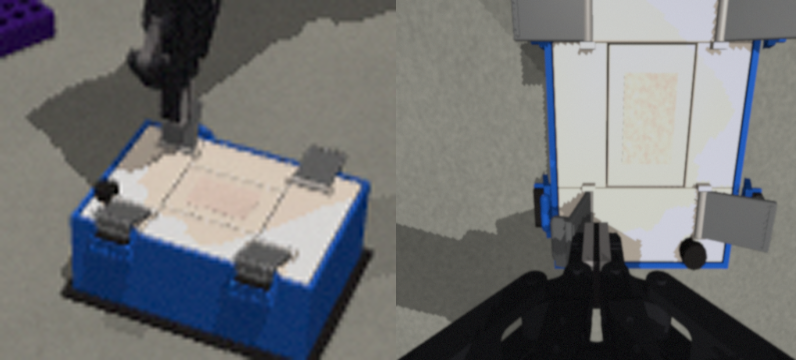

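Clips a, b and c are closed, and the finger is at d's inner face.

Call:
{"fn": "apply_moves", "kwargs": {
  "increments": "0 0 -0.004 0 0 0 0;0 0 -0.004 0 0 0 0;0 0.002 -0.0045 0 0 0 0;0 0.002 -0.004 0 0 0 0;0 0.0022 -0.0025 0 0 0 0;0 0.0022 -0.0025 0 0 0 0;0 0.0004 -0.0003 0 0 0 0;0 0.0004 -0.0003 0 0 0 0"
}}

```text
clock: 32.05
tcp_pos: [0.5211, -0.0266, 0.1218]
orientation: [0.839, 1.403, -0.84]
contact_force: [0.6, 1.1, 0.5]
grip_width: 0.0001
```

Call:
{"fn": "apply_moves", "kwargs": {
  "increments": "0 0.0004 -0.0003 0 0 0 0;0 0.0004 -0.0003 0 0 0 0;0 0.0004 -0.0003 0 0 0 0;0 0.0004 -0.0003 0 0 0 0;0 0.0004 -0.0003 0 0 0 0;0 0.0004 -0.0003 0 0 0 0;0 0.0004 -0.0003 0 0 0 0;0 0 0 0 0 0 0"
}}

```text
clock: 32.85
tcp_pos: [0.5192, -0.0276, 0.119]
orientation: [0.839, 1.403, -0.839]
contact_force: [0.0, 0.2, 0.1]
grip_width: -0.0003
```

```bash
python3 s.py
```

```text
32.85 [ 54.8 -57.8 102. ] [0.   0.25 0.05] [-0.01  0.06  0.02] [ 0.05 -0.    0.  ]
```

Call:
{"fn": "apply_moves", "kwargs": {
  "increments": "0 0.0004 -0.0004 0 0 0 0;0 0.0004 -0.0004 0 0 0 0;0 0.0004 -0.0004 0 0 0 0;0 0.0004 -0.0003 0 0 0 0;0 0.0004 -0.0003 0 0 0 0;0 0.0004 -0.0003 0 0 0 0;0 0.0004 -0.0003 0 0 0 0;0 0 0 0 0 0 0"
}}

```text
clock: 33.65
tcp_pos: [0.5171, -0.0287, 0.1162]
orientation: [0.839, 1.403, -0.839]
contact_force: [0.2, 0.7, 0.6]
grip_width: -0.0002
```

Call:
{"fn": "apply_moves", "kwargs": {
  "increments": "0 0.0003 -0.0002 0 0 0 0;0 0.0003 -0.0002 0 0 0 0;0 0.0003 -0.0002 0 0 0 0;0 0.0003 -0.0002 0 0 0 0;0 0.0003 -0.0002 0 0 0 0;0 0.0003 -0.0002 0 0 0 0;0 0.0003 -0.0002 0 0 0 0;0 0 0 0 0 0 0"
}}

```text
clock: 34.45
tcp_pos: [0.5161, -0.0293, 0.1143]
orientation: [0.84, 1.403, -0.839]
contact_force: [1.1, 1.3, 0.5]
grip_width: -0.0001
```

Tip at about 97 mm, no catch yet. Continuing in small steps.

Call:
{"fn": "apply_moves", "kwargs": {
  "increments": "0 0.0003 -0.0002 0 0 0 0;0 0.0003 -0.0002 0 0 0 0;0 0.0003 -0.0001 0 0 0 0;0 0.0003 -0.0001 0 0 0 0;0 0.0003 -0.0001 0 0 0 0;0 0.0003 -0.0001 0 0 0 0;0 0.0003 -0.0001 0 0 0 0;0 0 0 0 0 0 0"
}}

```text
clock: 35.25
tcp_pos: [0.5156, -0.0296, 0.1129]
orientation: [0.84, 1.402, -0.838]
contact_force: [-1.2, 0.8, 10.3]
grip_width: 0.0003
```

Call:
{"fn": "apply_moves", "kwargs": {
  "increments": "0 0.0003 -0.0001 0 0 0 0;0 0.0003 -0.0001 0 0 0 0;0 0.0003 -0.0001 0 0 0 0;0 0.0003 -0.0001 0 0 0 0;0 0.0003 -0.0001 0 0 0 0;0 0.0003 -0.0001 0 0 0 0;0 0 0 0 0 0 0;0 0 0 0 0 0 0"
}}

```text
clock: 36.05
tcp_pos: [0.5147, -0.0301, 0.111]
orientation: [0.84, 1.403, -0.839]
contact_force: [-1.3, 1.5, 10.0]
grip_width: -0.0002
```

```bash
python3 s.py
```

```text
36.05 [ 54.9 -62.9  94. ] [-1.28  1.51  9.97] [ 0.19  0.44 -0.01] [ 0.05 -0.   -0.  ]
```

Call:
{"fn": "apply_moves", "kwargs": {
  "increments": "0 0.0002 0 0 0 0 0;0 0.0002 0 0 0 0 0;0 0.0002 0 0 0 0 0;0 0.0002 0 0 0 0 0;0 0.0002 0 0 0 0 0;0 0.0002 0 0 0 0 0;0 0 0 0 0 0 0;0 0 0 0 0 0 0"
}}

```text
clock: 36.85
tcp_pos: [0.5144, -0.0301, 0.1089]
orientation: [0.839, 1.403, -0.84]
contact_force: [-0.9, 0.2, 1.2]
grip_width: 0.0004
```

Call:
{"fn": "apply_moves", "kwargs": {
  "increments": "0 0.0003 0 0 0 0 0;0 0.0003 0 0 0 0 0;0 0.0003 0 0 0 0 0;0 0.0003 0 0 0 0 0;0 0.0003 0 0 0 0 0;0 0.0002 0 0 0 0 0;0 0 0 0 0 0 0;0 0 0 0 0 0 0"
}}

```text
clock: 37.65
tcp_pos: [0.5146, -0.0301, 0.1075]
orientation: [0.839, 1.403, -0.839]
contact_force: [-1.8, -0.1, 2.5]
grip_width: -0.0001
```

Call:
{"fn": "apply_moves", "kwargs": {
  "increments": "0 0.0003 0 0 0 0 0;0 0.0003 0 0 0 0 0;0 0.0002 0 0 0 0 0;0 0 0 0 0 0 0;0 0 0 0 0 0 0;0 0 0 0 0 0 0;0 0 0 0 0 0 0;0 0 0 0 0 0 0"
}}

```text
clock: 38.45
tcp_pos: [0.5145, -0.0302, 0.1069]
orientation: [0.84, 1.403, -0.839]
contact_force: [-2.4, 0.4, 7.3]
grip_width: -0.0003
```

Call:
{"fn": "apply_moves", "kwargs": {
  "increments": "0 -0.02 0 0 0 0 0;0 -0.04 0 0 0 0 0;0 -0.04 0 0 0 0 0;0 0 0.02 0 0 0 0;0 0 0 0 0 0 0;0 0 0 0 0 0 0;0 0 0 0 0 0 0;0 0 0 0 0 0 0"
}}

```text
clock: 39.25
tcp_pos: [0.5312, -0.0211, 0.2058]
orientation: [0.839, 1.404, -0.841]
contact_force: [-0.4, 0.5, -0.0]
grip_width: -0.0002
```

```bash
python3 s.py end
```

```text
39.25 [ 54.7 -44.1 188.8] [-0.38  0.47 -0.05] [-0.01 -0.   -0.01] [ 0.04 -0.    0.02]
```

View pics/end.png

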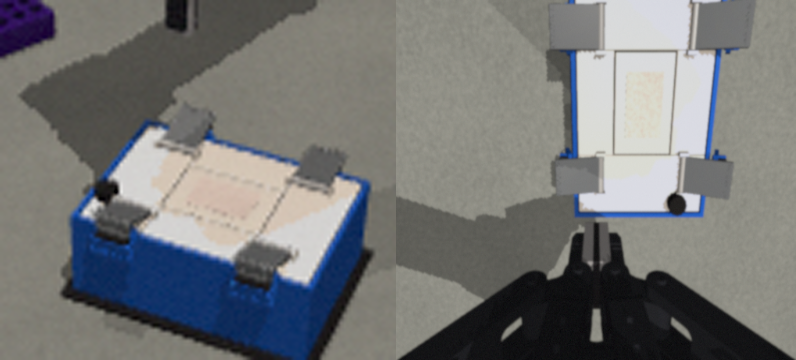

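With the arm clear, all four clips lie folded over the rim and the lid sits flush.

```bash
python3 -c "
from bench import r
print(r.hand_in())"
```

```text
the job is handed in; nothing more can be done
None
```

I pressed the lid home and snapped the clips in the order a, c, b, d, then handed in at about 39 s of the 64 s allowed. The hand-in reports no verdict.

- **Lid:** the force rose to about 13 N against the hard stop, with the lid's top at rim height (79 mm).
- **Clips:** each one peaked, gave way and then bottomed on its pad at about 6–7 N. The final picture, with the arm clear, shows all four folded shut on their own and the lid flush.
- **Clip c correction:** my first press was too close to the hinge, about 25 mm out instead of 34. It read about 14.5 N without catching, so I eased off and pressed again 9 mm farther out, where it snapped.
- **Clip a:** I pressed it before noticing that, so it was probably also pushed short of its tip. It still caught.
- **Force limit:** the highest reading was about 14.5 N. Force is only reported at the end of each call, so brief peaks in between were not measured.
- **Bottles and rack:** no move came near them, but I did not measure their positions again at the end.

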